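# Uncover the hot test kiln with the lid lifter

## Task

Take the red-handled lid lifter off its rack, hook it under the wire loop of the test kiln's hot lid, lift the lid straight off, carry it level to the round terracotta stand and set it down gently, centred there. Then unhook the lifter and hang it back on its rack. Do not touch the hot lid or its loop with the gripper, and leave the crock, vase and bowl alone.

Things in the scene. Friction and masses are not known exactly. Their poses are not given: they have to be found in the camera images.
- lifter: Lid lifter, loose, 180 g: red handle bar 22 mm wide (x), 130 long (y), 24 high (z), steel hook (8 mm rod) hanging below its middle. Origin: centre of the bar; z up; the hook opens to +x. Lowest point 120 mm below the origin. Hung on its rack the bar lies level over two cheeks: grip its middle from above, fingers on the long sides (closing along x); 33 mm of bar free each side of the middle.
- hook_seat (a point): On the lifter, 108 mm straight below the bar's centre, axes as the lifter's: where the middle of a hooked wire settles when the lifter rises. The hook's tip stands at x = +22 mm (26 to its front), its top 18 mm above this point; the rod behind is at x = -19 mm up to 48 mm above this point, then bends back over it. So a 7 mm wire enters from +x 22 to 50 mm above this point.
- lid: Kiln lid, loose, about 500 g: pale disc 176 mm across, 20 mm thick, dark steel band; lies flat on the kiln's rim. Origin: centre of its underside, z up. On it stands a dark wire loop (7 mm wire) in the lid's y-z plane, like a gable: legs at y = +-34 mm up to 42 mm above the origin, then sloping to a point over the lid's centre. Hot: only the lifter may touch it.
- loop_apex (a point): On the lid: middle of the wire at the loop's peak, 85 mm above the lid's underside and 65 mm above its top face; axes as the lid's. The wire's underside here is about 5 mm lower. A hook passes under it along the x axis, from either side. Hung from here the lid balances level.
- kiln: Round aluminium test kiln, fixed, 214 mm across, 100 mm high, pale chamber 142 mm across inside; a small black control box with a red lamp sticks out to 127 mm from the centre on its own +x side. Origin: centre of its underside on the work surface, z up. The lid's underside rests 100 mm up.
- rest: Lid stand, fixed: round terracotta plate 190 mm across on three pale posts, flat top 50 mm above the work surface. Origin: centre of its underside on the work surface, z up.
- rack_seat (a point): The lifter's place on its fixed dark wooden rack: the bar's centre lies here when hung, 132 mm above the work surface; y along the bar. Two cheeks 10 mm thick stand 50 mm either side of it along y, tops 12 mm below it, with 12 mm high lips at their ends, 50 mm apart along x, for the 22 mm bar. The hook hangs free between the cheeks. Rack base 90 by 150 mm.
- crock: Bystander: loose amber-glazed crock, 108 mm across, with a dark lid and small handle, 131 mm high in all; not the kiln. Origin: centre of its underside.
- vase: Bystander: loose white bottle-shaped vase, 80 mm across and 122 mm high. Origin: centre of its underside.
- bowl: Bystander: loose blue bowl, 96 mm across and 45 mm high. Origin: centre of its underside.
Not all that is in view belongs to the job. Leave any blue or green look-alike of the part that bears rack_seat alone.

How it is judged:
By the outcome, as a careful person would: the job done as asked, in the order asked, and still so for the second after the job is handed in, with the robot touching nothing.
It also fails if it takes over 72 s, if anything falls off the work surface, if the arm or the gripper's body presses on something with over 40 N, if the wrist force passes 120 N, or if a joint passes its speed limit or range.

## Robot

A 6-joint arm with a two-finger parallel gripper is mounted at the origin on the work surface. World frame = base frame: x ahead of the robot, y to its left, z up, the work surface at z = 0. Lengths are in m, angles in rad, forces in N, time in s.
With the tool pointing down it reaches from about 0.325 to 0.775 m from the base axis. Payload 5.5 kg.
Tool frame: the origin (TCP) lies at the very end of the fingers, on their centre line; the grasp point (between the pads) lies 19 mm behind it (r.grasp_offset is the distance from the TCP to the grasp point, in m); z points along the fingers, y is the line along which they close (so a half turn about z gives the same grasp; the last joint's range is limited). The gripper opens to 88 mm and grips with 3 to 60 N. Pads are 20 mm wide; open, the fingers measure 115 mm over their backs; the gripper's body (75 mm by 178 mm) begins 61 mm behind the grasp point.
Start: joints at [-1.224, 0.091, 1.231, -0, 1.82, -0.057], TCP at [0.236, -0.552, 0.191] pointing down, gripper open.
Joint ranges: [-2.87, 2.87], [-0.86, 2.18], [0.17, 2.46], [-1.51, 4.65], [0.06, 2.69], [-2.65, 2.65]. Speed limits (rad/s): [2.57, 2.57, 3.01, 3.14, 3.14, 3.14].

## Interface

Orientations are given as [roll, pitch, yaw] about the fixed x, y, z axes, in that order (R = Rz(yaw) Ry(pitch) Rx(roll)).
In Python, from workcell import r gives the robot as it stands.
- The arm moves only by the tool jog_arm, never from a script. Its argument "increments" is a list of rows, each a list of 7 numbers: the turn, a rotation vector about the tool's x, y, z in rad, then the shift along the tool's x, y, z in m, then the finger opening in m, from 0 to 0.0878. In form: [[rx, ry, rz, dx, dy, dz, gripper], ...]. A call has exactly 10 rows; each row shifts and turns the commanded pose from where the row before left it, along the tool's axes as they then stand; what a row does not reach is not made up. A row lasts 1/12 s, in which the tool goes at most 41.7 mm and 7.16 degrees, less where a joint would pass 70% of its speed; a pose out of reach is approached as far as the arm can. A call with a gripper value outside its range is refused whole. The fingers move at their own pace and stop on an object; "squeeze" is the grip in N (left out, the last holds). Time passes only in rows, so rows that do not move let the fingers close, or fill a call up. It gives the time, the measured TCP pose, the force, the opening and the grip force at its end, in the units of the state.
- r.sense(): the state, without advancing time (a new reading comes with each control period).
- r.read_camera(name): name is "scene" or "top" or "wrist"; returns the picture (480x640x3 uint8, red, green, blue); there is no depth.
- r.calibration(name): a dict with "K" (3x3 intrinsics, pixels), "k1" (the pictures are not rectified: a ray, as slopes to the right and down, at radius r is drawn at 1 + k1 r^2 times it, then the intrinsics apply), "cam_to_world" (4x4, takes a point from camera to world coordinates). Camera axes: x right, y up, looking along -z (the intrinsics and any distortion apply to the point x, -y, -z); pixel columns grow to the right and rows downward; lengths in m; the calibration is good to about 2 mm. A picture is of the moment at which its call begins: read the wrist's pose just before it. calibration takes no time and is no camera call; for the wrist camera it gives the pose at the moment of the call.
- r.job_done(): hands the job in; it is judged then, once.
The state is a dict: "time_s": time; "q": joint angles; "joint_vel": joint speeds; "effort": joint torques, N m; "ee_pos": TCP position; "ee_rot": TCP orientation; "force": force on the tool from outside, world axes, zero at the start; "moment": the same for the moment, N m; "width": finger opening in m; "finger_force": force on a finger pad.
Only numpy, scipy, OpenCV 4.12 (cv2) and the standard library are available. Lean on these libraries where they do the work, as an engineer would, in place of code of your own. Each camera call takes 0.05 s, during which the arm holds its last target. There are 200 camera calls.

## Working session

There is one attempt and no reset: what is moved stays moved. The work goes in short steps, Python scripts to look and compute and a tool call to move; the robot and the scene stay as the last step left them, time stands still between calls to the robot, and variables do not carry over. Pictures are saved under pics/ and viewed, at most 10 in all, crops included, and the job is handed in when it is done.

Besides the shell and the picture viewer there is one more tool, called after "Emit:" as name(argument=value, ...) on one line, values as JSON. jog_arm: Moves the arm, as the interface text tells. Its arguments: {"type":"object","properties":{"increments":{"type":"array"},"squeeze":{"type":"number"}},"required":["increments"]}

```bash
mkdir -p pics; ls; python3 - <<'E'
from workcell import r
import cv2
for n in("scene","top"):
    cv2.imwrite(f"pics/{n}0.png",r.read_camera(n)[:,:,::-1]); c=r.calibration(n); print(n,c)
print(r.sense())
E
```

```text
pics
scene {'K': array([[561.89368917,   0.        , 324.5628361 ],
       [  0.        , 561.89368917, 243.6122681 ],
       [  0.        ,   0.        ,   1.        ]]), 'k1': -0.09303247137283775, 'cam_to_world': array([[-0.19964483, -0.6344716 ,  0.74671797,  1.48773104],
       [ 0.97971771, -0.14261282,  0.14076505,  0.13016588],
       [ 0.01718013,  0.75967583,  0.65007497,  0.95665413],
       [ 0.        ,  0.        ,  0.        ,  1.        ]])}
top {'K': array([[565.90924531,   0.        , 316.45901089],
       [  0.        , 565.90924531, 241.9099054 ],
       [  0.        ,   0.        ,   1.        ]]), 'k1': -0.026096992352293336, 'cam_to_world': array([[ 7.41369052e-02,  9.75447671e-01, -2.07377819e-01,
         3.14871708e-01],
       [-9.97247916e-01,  7.23994140e-02, -1.59661935e-02,
        -5.12067870e-02],
       [-5.60153730e-04,  2.07990782e-01,  9.78130626e-01,
         1.26503191e+00],
       [ 0.00000000e+00,  0.00000000e+00,  0.00000000e+00,
         1.00000000e+00]])}
{'time_s': 0.1, 'q': array([-1.22373153e+00,  9.18349982e-02,  1.23175918e+00, -5.33019802e-06,
        1.81980810e+00, -5.66965650e-02]), 'joint_vel': array([ 2.13179732e-03, -9.20755943e-04, -2.47065135e-03,  5.66380232e-04,
       -1.83788497e-03, -6.54740277e-05]), 'effort': array([ 3.01945249e-03, -4.47854948e+01, -4.07570994e+01,  7.00970669e-02,
        2.84054142e-02, -1.22460056e-04]), 'ee_pos': array([ 0.23561684, -0.55145145,  0.19039276]), 'ee_rot': array([-3.13978564e+00, -9.73850117e-05,  4.03759962e-01]), 'force': array([ 0.11127976, -0.6258187 ,  0.0506795 ]), 'moment': array([ 0.00808886, -0.01215564, -0.05455014]), 'finger_force': 0.0, 'width': 0.08810055120554873}
```

View pics/top0.png

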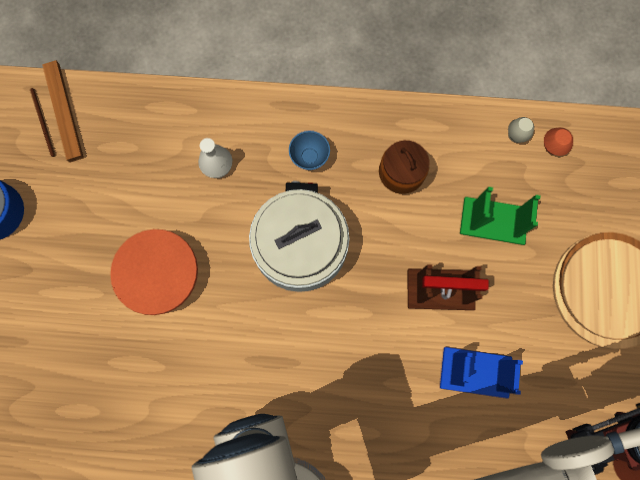

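View pics/scene0.png

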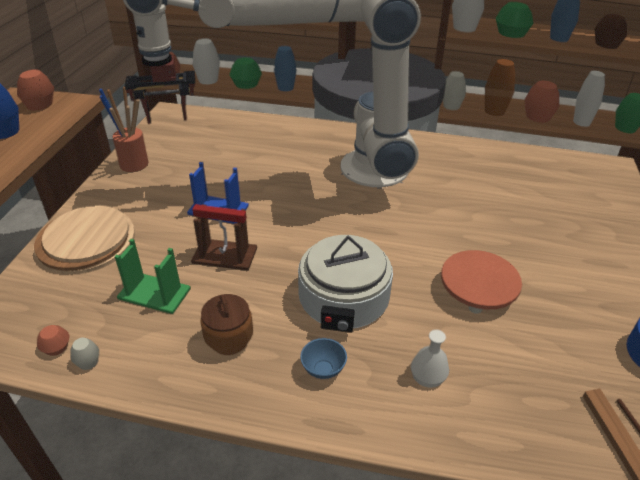

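The top view shows three racks: green (500,218), blue (481,372) and dark wood (445,288). The dark wooden one holds the red bar, so it is the one meant. The kiln lid is at (298,234) and the terracotta plate at (154,271). The tan wooden disc at (605,290) is not the stand. I'll confirm in one enlarged crop.

```bash
cat > h.py <<'E'
import numpy as np, cv2
from workcell import r
def ray(n,uv):
    c=r.calibration(n);M=c["cam_to_world"]
    p=cv2.undistortPoints(np.array([[uv]],float),c["K"],np.array([c["k1"],0,0,0.]))[0,0]
    return M[:3,3],M[:3,:3]@np.array([p[0],-p[1],-1])
def atz(n,uv,z):
    o,d=ray(n,uv);return (o+d*(z-o[2])/d[2])
def proj(n,P):
    c=r.calibration(n);M=c["cam_to_world"];q=(np.array(P,float)-M[:3,3])@M[:3,:3]
    q=q*[1,-1,-1]
    return cv2.projectPoints(q.reshape(-1,1,3),np.zeros(3),np.zeros(3),c["K"],np.array([c["k1"],0,0,0.]))[0][:,0]
E
python3 - <<'E'
import cv2,numpy as np
t=cv2.imread("pics/top0.png");s=cv2.imread("pics/scene0.png")
f=lambda im,x,y:cv2.resize(im[y:y+75,x:x+100],None,fx=4,fy=4,interpolation=cv2.INTER_CUBIC)
cv2.imwrite("pics/c1.png",np.vstack([np.hstack([f(t,398,250),f(t,248,195)]),np.hstack([f(s,177,195),f(s,297,225)])]))
E
```

```text
(no output)
```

View pics/c1.png

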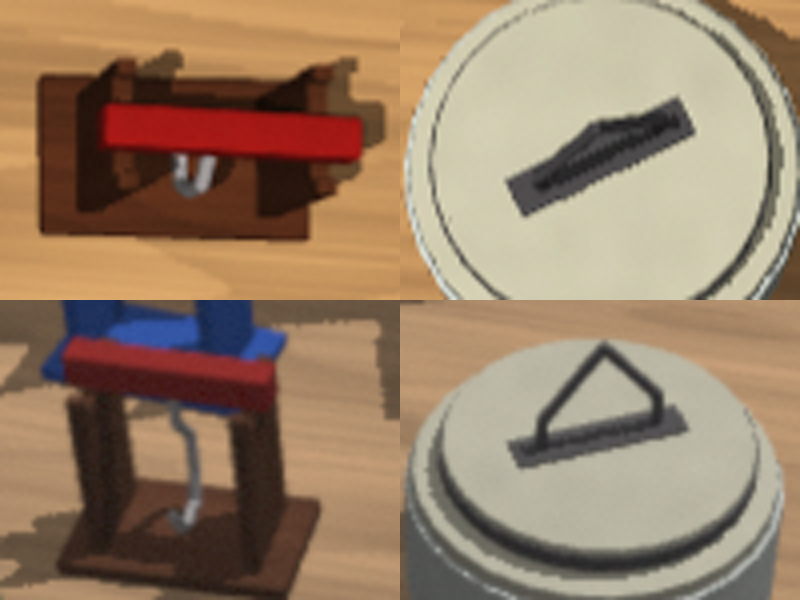

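```bash
python3 - <<'E'
from h import *
np.set_printoptions(precision=4,suppress=True)
T=lambda x,y,ox,oy:((x-1.5)/4+ox,(y-1.5)/4+oy)
c=[T(*p,398,250) for p in((105,103),(362,118),(360,160),(103,148))]
P=np.array([atz("top",p,.144) for p in c]);print("bar",P)
# scene bar top corners
s=[T(x,y-300,177,195) for x,y in((65,340),(275,362))]
print("scene bar back/upper edge",[atz("scene",p,.144) for p in s])
print("apex top",atz("top",T(600-400,122,248,195),.185),"scene",atz("scene",T(604-400,346-300,297,225),.185))
st=np.array([atz("top",T(x-400,y,248,195),.122) for x,y in((505,180),(528,217),(695,130),(678,97))]);print("strip",st,st.mean(0))
ss=np.array([atz("scene",T(x-400,y-300,297,225),.122) for x,y in((508,443),(520,467),(690,430),(680,405))]);print("strip scene",ss,ss.mean(0))
for n,z in(("top",.05),("scene",.05)):
    im=cv2.imread(f"pics/{n}0.png").astype(int);b,g,R=im.transpose(2,0,1)
    m=((R>120)&(R>1.7*g)&(R>1.7*b)).astype(np.uint8)
    k,l,stt,ce=cv2.connectedComponentsWithStats(m);i=1+np.argmax(stt[1:,4])
    con=max(cv2.findContours((l==i).astype(np.uint8),0,1)[0],key=len)[:,0]
    W=np.array([atz(n,p,z)[:2] for p in con.astype(float)])
    A=np.c_[2*W,np.ones(len(W))];x=np.linalg.lstsq(A,(W**2).sum(1),rcond=None)[0];print("rest",n,stt[i],x[:2],np.sqrt(x[2]+x[0]**2+x[1]**2), cv2.minEnclosingCircle(W.astype(np.float32)))
E
```

```text
bar [[ 0.5002 -0.2524  0.144 ]
 [ 0.502  -0.3813  0.144 ]
 [ 0.4808 -0.3805  0.144 ]
 [ 0.4774 -0.2522  0.144 ]]
scene bar back/upper edge [array([ 0.482 , -0.3858,  0.144 ]), array([ 0.4753, -0.2549,  0.144 ])]
apex top [0.5747 0.0058 0.185 ] scene [0.5662 0.0065 0.185 ]
strip [[ 0.5555  0.0556  0.122 ]
 [ 0.537   0.042   0.122 ]
 [ 0.5893 -0.0404  0.122 ]
 [ 0.6062 -0.0303  0.122 ]] [0.572  0.0067 0.122 ]
strip scene [[ 0.5852 -0.0412  0.122 ]
 [ 0.6029 -0.0309  0.122 ]
 [ 0.5526  0.0556  0.122 ]
 [ 0.5329  0.0471  0.122 ]] [0.5684 0.0076 0.122 ]
rest top [ 111  229   86   86 5778] [0.4819 0.3184] 0.09308984954680423 ((0.4816746115684509, 0.31799590587615967), 0.09488222748041153)
rest scene [ 442  251   79   55 2543] [0.483 0.318] 0.08877889897927106 ((0.48284047842025757, 0.3177560865879059), 0.09266195446252823)
```

```bash
python3 - <<'E'
from h import *
np.set_printoptions(precision=1,suppress=True)
C=np.array([.490,-.317,.132])
for name,psi in(("+x",.035),("-x",.035+np.pi)):
    Rz=cv2.Rodrigues(np.array([0,0,psi]))[0]
    pts=np.array([[-.019,0,-.060],[-.019,0,-.1],[0,0,-.116],[.022,0,-.090]])@Rz.T+C
    print(name,"rodtop,rodlow,bottom,tip: scene crop",((proj("scene",pts)-[177,195])*4+[1.5,301.5]).ravel(),"top crop",((proj("top",pts)-[398,250])*4+1.5).ravel())
E
```

```text
+x rodtop,rodlow,bottom,tip: scene crop [189.3 436.8 195.5 485.7 189.1 524.  174.3 515.5] top crop [201.  186.8 184.4 195.2 177.8 164.2 187.9 118.2]
-x rodtop,rodlow,bottom,tip: scene crop [170.7 475.3 177.5 524.5 189.1 524.  195.4 470.6] top crop [200.4 115.7 183.9 126.2 177.8 164.2 188.5 198.7]
```

The hook model matches only with the hook opening to world +x: lifter yaw is about 0.035, with the bar centre at (0.490, -0.317). The lid is at (0.570, 0.007) with the loop normal at about 31°, and the stand is at (0.482, 0.318). First I move over the rack.

Emit:
jog_arm(increments=[[0, 0, 0, 0.032, -0.0115, -0.001, 0.0878], [0, 0, 0, 0.032, -0.0115, -0.001, 0.0878], [0, 0, 0, 0.032, -0.0115, -0.001, 0.0878], [0, 0, 0, 0.032, -0.0115, -0.001, 0.0878], [0, 0, 0, 0.032, -0.0115, -0.001, 0.0878], [0, 0, 0, 0.032, -0.0115, -0.001, 0.0878], [0, 0, 0, 0.032, -0.0115, -0.001, 0.0878], [0, 0, 0, 0.032, -0.0115, -0.001, 0.0878], [0, 0, 0, 0.032, -0.0115, -0.001, 0.0878], [0, 0, 0, 0.032, -0.0115, -0.001, 0.0878]])

```text
time_s: 0.93
ee_pos: [0.4857, -0.3188, 0.201]
ee_rot: [-3.141, 0.0, 0.404]
force: [0.7, -1.0, 0.5]
width: 0.088
finger_force: 0.0
```

Emit:
jog_arm(increments=[[0, 0, -0.12, 0, 0, 0, 0.0878], [0, 0, -0.12, 0, 0, 0, 0.0878], [0, 0, -0.12, 0, 0, 0, 0.0878], [0, 0, -0.12, 0, 0, 0, 0.0878], [0, 0, -0.12, 0, 0, 0, 0.0878], [0, 0, -0.12, 0, 0, 0, 0.0878], [0, 0, -0.12, 0, 0, 0, 0.0878], [0, 0, -0.12, 0, 0, 0, 0.0878], [0, 0, -0.12, 0, 0, 0, 0.0878], [0, 0, -0.12, 0, 0, 0, 0.0878]])

```text
time_s: 1.77
ee_pos: [0.4847, -0.3201, 0.2008]
ee_rot: [-3.141, -0.001, 1.61]
force: [0.7, 0.3, 0.0]
width: 0.0883
finger_force: 0.0
```

```bash
python3 - <<'E'
from h import *
s=r.sense();print(s["time_s"],s["ee_pos"],s["ee_rot"],s["q"])
im=r.read_camera("wrist");cv2.imwrite("pics/w1.png",im[:,:,::-1])
c=r.calibration("wrist");print(c)
C=np.array([.490,-.317,.144]);Rz=cv2.Rodrigues(np.array([0,0,.035]))[0]
print(proj("wrist",np.array([[.011,.065,0],[.011,-.065,0],[-.011,-.065,0],[-.011,.065,0]])@Rz.T+C))
E
```

```text
1.7667 [ 0.48465944 -0.32012761  0.20077712] [-3.14071179e+00 -7.61452644e-04  1.60972834e+00] [-6.42329031e-01  4.24724816e-02  1.26492189e+00  3.80575789e-05
  1.83536206e+00 -6.81251448e-01]
{'K': array([[354.67451815,   0.        , 325.33803859],
       [  0.        , 354.67451815, 238.5878489 ],
       [  0.        ,   0.        ,   1.        ]]), 'k1': -0.04963265086080579, 'cam_to_world': array([[ 0.99891169, -0.04546474, -0.01041154,  0.48176516],
       [ 0.04662663,  0.96772895,  0.24764214, -0.25220676],
       [-0.00118343, -0.24785809,  0.96879563,  0.3950947 ],
       [ 0.        ,  0.        ,  0.        ,  1.        ]])}
[[350.40887434 148.52122397]
 [345.54814749 320.65792243]
 [317.30761592 320.35531858]
 [318.44899801 148.11866376]]
```

View pics/w1.png

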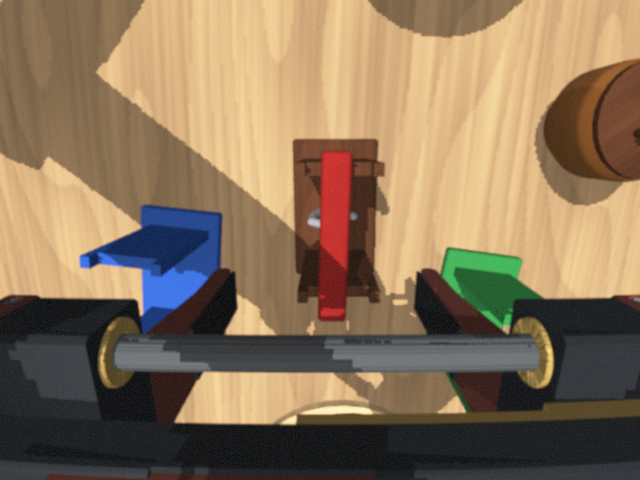

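The wrist view puts the bar's ends at (337,152) and (332,320), within about 2 mm of prediction, and the hook tip points right (+x). I descend with a small correction.

Emit:
jog_arm(increments=[[0, 0, 0.01, 0.001, 0.0034, 0, 0.0878], [0, 0, 0.009, 0.0005, 0.0034, 0, 0.0878], [0, 0, 0, 0, 0, 0.012, 0.0878], [0, 0, 0, 0, 0, 0.015, 0.0878], [0, 0, 0, 0, 0, 0.015, 0.0878], [0, 0, 0, 0, 0, 0.015, 0.0878], [0, 0, 0, 0, 0, 0.015, 0.0878], [0, 0, 0, 0, 0, 0.01, 0.0878], [0, 0, 0, 0, 0, 0.005, 0.0878], [0, 0, 0, 0, 0, 0, 0.0878]])

```text
time_s: 2.65
ee_pos: [0.4909, -0.3181, 0.1125]
ee_rot: [-3.139, -0.002, 1.584]
force: [-0.3, -0.1, 0.2]
width: 0.0879
finger_force: 0.0
```

Emit:
jog_arm(increments=[[0, 0, 0, 0, 0, 0, 0.05], [0, 0, 0, 0, 0, 0, 0.04], [0, 0, 0, 0, 0, 0, 0.03], [0, 0, 0, 0, 0, 0, 0.025], [0, 0, 0, 0, 0, 0, 0.02], [0, 0, 0, 0, 0, 0, 0.01], [0, 0, 0, 0, 0, 0, 0.0], [0, 0, 0, 0, 0, 0, 0.0], [0, 0, 0, 0, 0, 0, 0.0], [0, 0, 0, 0, 0, 0, 0.0]], squeeze=40)

```text
time_s: 3.48
ee_pos: [0.4916, -0.3186, 0.1144]
ee_rot: [-3.142, -0.0, 1.585]
force: [0.7, -0.1, -0.1]
width: 0.0246
finger_force: 0.0
```

Emit:
jog_arm(increments=[[0, 0, 0, 0, 0, 0, 0.0], [0, 0, 0, 0, 0, 0, 0.0], [0, 0, 0, 0, 0, 0, 0.0], [0, 0, 0, 0, 0, -0.005, 0.0], [0, 0, 0, 0, 0, -0.01, 0.0], [0, 0, 0, 0, 0, -0.015, 0.0], [0, 0, 0, 0, 0, -0.025, 0.0], [0, 0, 0, 0, 0, -0.025, 0.0], [0, 0, 0, 0, 0, -0.025, 0.0], [0, 0, 0, 0, 0, -0.025, 0.0]])

```text
time_s: 4.32
ee_pos: [0.4915, -0.3185, 0.2469]
ee_rot: [3.141, 0.001, 1.585]
force: [0.0, -0.4, 0.9]
width: 0.0004
finger_force: 0.0
```

Emit:
jog_arm(increments=[[0, 0, 0, 0, 0, -0.02, 0.0], [0, 0, 0, 0, 0, -0.02, 0.0], [0, 0, 0, 0, 0, -0.02, 0.0], [0, 0, 0, 0, 0, -0.01, 0.0], [0, 0, 0, 0, 0, 0, 0.0], [0, 0, 0, 0, 0, 0, 0.0], [0, 0, 0, 0, 0, 0, 0.0], [0, 0, 0, 0, 0, 0, 0.0], [0, 0, 0, 0, 0, 0, 0.0], [0, 0, 0, 0, 0, 0, 0.0]])

```text
time_s: 5.15
ee_pos: [0.4914, -0.3184, 0.3135]
ee_rot: [-3.14, -0.001, 1.585]
force: [-0.1, 0.1, -0.2]
width: 0.0005
finger_force: 0.0
```

The fingers closed on nothing. I look at the scene before trying again.

```bash
python3 - <<'E'
from h import *
f=lambda im,x,y:cv2.resize(im[y:y+150,x:x+200],None,fx=2,fy=2,interpolation=cv2.INTER_CUBIC)
t=r.read_camera("top")[:,:,::-1];s=r.read_camera("scene")[:,:,::-1];w=r.read_camera("wrist")[:,:,::-1]
cv2.imwrite("pics/c2.png",np.vstack([np.hstack([f(t,350,200),f(s,130,150)]),np.hstack([cv2.resize(w,(400,300)),cv2.resize(s,(400,300))])]))
s=r.sense();print(s["ee_pos"],s["width"],s["finger_force"])
E
```

```text
[ 0.49149607 -0.31855358  0.31411325] 0.00028611201146559924 0.0
```

View pics/c2.png

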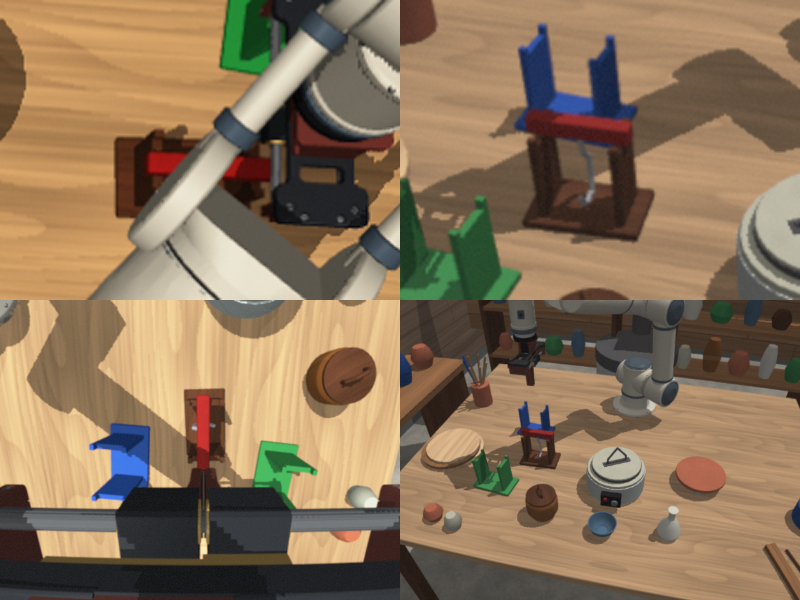

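```bash
python3 - <<'E'
from h import *
s=r.sense();p=s["ee_pos"];print(proj("scene",[p]),proj("top",[p]),proj("wrist",[p]))
c=r.calibration("wrist");print(c["cam_to_world"][:3,3])
w=r.read_camera("wrist")[:,:,::-1];sc=r.read_camera("scene")[:,:,::-1]
f=cv2.resize(sc[90:190,150:250],(400,400))
g=cv2.resize(w[280:480,225:425],(400,400))
cv2.imwrite("pics/c3.png",np.hstack([f,g]))
E
```

```text
[[209.82362139 148.83952244]] [[480.85631973 268.22060337]] [[325.24273756 269.25976107]]
[ 0.4907035  -0.25046004  0.50837901]
```

View pics/c3.png

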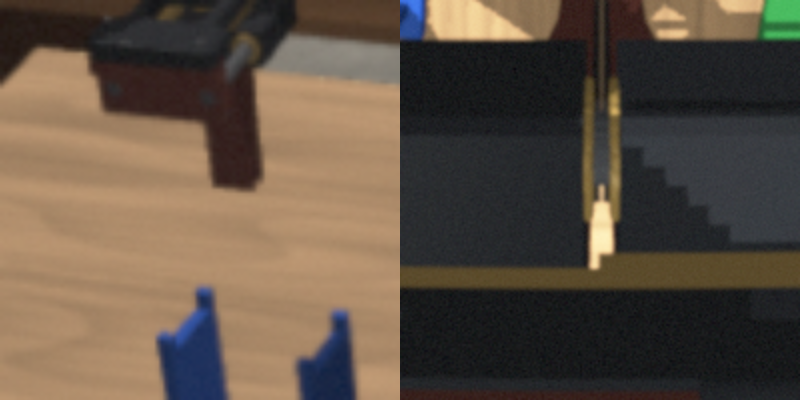

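```bash
python3 - <<'E'
from h import *
p=np.array([.2356,-.5515,.1904]);ty=np.array([.393,-.9195,0])
print("start tips pred",proj("scene",[p+ty*.051,p-ty*.051]))
print("30 higher",proj("scene",[p+ty*.051+[0,0,.03],p-ty*.051+[0,0,.03]]))
p=r.sense()["ee_pos"]
for h in(0,.01,.02,.03,.04): print(h,proj("wrist",[p+[0,0,h]]),proj("scene",[p+[0,0,h]]))
s=cv2.imread("pics/scene0.png");cv2.imwrite("pics/c4.png",np.hstack([cv2.resize(s[70:150,110:210],(400,320),interpolation=2),cv2.resize(cv2.imread("pics/w1.png")[250:410,80:280],(400,320))]))
E
```

```text
start tips pred [[149.15941138 132.92123195]
 [186.63005972 129.3867752 ]]
30 higher [[147.23520632 123.17534543]
 [185.16450121 119.66879857]]
0 [[325.25437693 269.21215177]] [[209.80450807 148.75784004]]
0.01 [[325.24246835 275.23322892]] [[209.30180305 144.79705164]]
0.02 [[325.22932543 281.87878348]] [[208.79514053 140.79695728]]
0.03 [[325.21474742 289.25045418]] [[208.2844962  136.75709503]]
0.04 [[325.19848797 297.47298171]] [[207.76984644 132.67699937]]
```

View pics/c4.png

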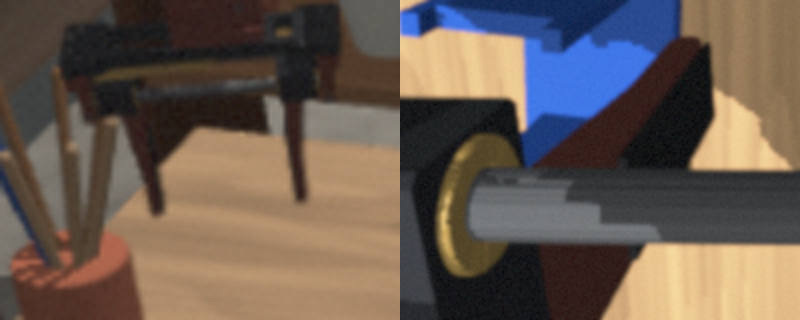

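The scene and wrist views both put the real fingertips about 30 mm above the reported TCP. The lifter is undisturbed on its rack, so I try again 30 mm lower.

Emit:
jog_arm(increments=[[0, 0, 0, 0, 0, 0.0, 0.0878], [0, 0, 0, 0, 0, 0.01, 0.0878], [0, 0, 0, 0, 0, 0.015, 0.0878], [0, 0, 0, 0, 0, 0.015, 0.0878], [0, 0, 0, 0, 0, 0.015, 0.0878], [0, 0, 0, 0, 0, 0.015, 0.0878], [0, 0, 0, 0, 0, 0.015, 0.0878], [0, 0, 0, 0, 0, 0.015, 0.0878], [0, 0, 0, 0, 0, 0.015, 0.0878], [0, 0, 0, 0, 0, 0.015, 0.0878]])

```text
time_s: 6.23
ee_pos: [0.4915, -0.3185, 0.1837]
ee_rot: [3.142, 0.0, 1.585]
force: [0.2, 0.1, -0.4]
width: 0.064
finger_force: 0.0
```

Emit:
jog_arm(increments=[[0, 0, 0, 0, 0, 0.015, 0.0878], [0, 0, 0, 0, 0, 0.015, 0.0878], [0, 0, 0, 0, 0, 0.015, 0.0878], [0, 0, 0, 0, 0, 0.015, 0.0878], [0, 0, 0, 0, 0, 0.013, 0.0878], [0, 0, 0, 0, 0, 0.012, 0.0878], [0, 0, 0, 0, 0, 0.01, 0.0878], [0, 0, 0, 0, 0, 0.007, 0.0878], [0, 0, 0, 0, 0, 0, 0.0878], [0, 0, 0, 0, 0, 0, 0.0878]])

```text
time_s: 7.07
ee_pos: [0.4916, -0.3186, 0.0824]
ee_rot: [-3.141, -0.0, 1.585]
force: [0.0, 0.2, -0.6]
width: 0.0882
finger_force: 0.0
```

Emit:
jog_arm(increments=[[0, 0, 0, 0, 0, 0, 0.04], [0, 0, 0, 0, 0, 0, 0.04], [0, 0, 0, 0, 0, 0, 0.03], [0, 0, 0, 0, 0, 0, 0.025], [0, 0, 0, 0, 0, 0, 0.02], [0, 0, 0, 0, 0, 0, 0.01], [0, 0, 0, 0, 0, 0, 0.01], [0, 0, 0, 0, 0, 0, 0.01], [0, 0, 0, 0, 0, 0, 0.01], [0, 0, 0, 0, 0, 0, 0.01]], squeeze=40)

```text
time_s: 7.9
ee_pos: [0.4916, -0.3186, 0.0824]
ee_rot: [-3.142, -0.0, 1.585]
force: [-0.1, 0.1, 0.5]
width: 0.0246
finger_force: 0.0
```

Emit:
jog_arm(increments=[[0, 0, 0, 0, 0, 0, 0.01], [0, 0, 0, 0, 0, 0, 0.01], [0, 0, 0, 0, 0, 0, 0.01], [0, 0, 0, 0, 0, 0, 0.01], [0, 0, 0, 0, 0, 0, 0.01], [0, 0, 0, 0, 0, 0, 0.01], [0, 0, 0, 0, 0, 0, 0.01], [0, 0, 0, 0, 0, 0, 0.01], [0, 0, 0, 0, 0, 0, 0.01], [0, 0, 0, 0, 0, 0, 0.01]])

```text
time_s: 8.73
ee_pos: [0.4915, -0.3186, 0.0824]
ee_rot: [-3.141, 0.0, 1.585]
force: [-1.7, -0.3, -0.1]
width: 0.0215
finger_force: 40.0
```

Gripped: width 21.5 mm, 40 N. The bar centre is 49.6 mm above the reported TCP z. Lifting.

Emit:
jog_arm(increments=[[0, 0, 0, 0, 0, -0.005, 0.01], [0, 0, 0, 0, 0, -0.01, 0.01], [0, 0, 0, 0, 0, -0.015, 0.01], [0, 0, 0, 0, 0, -0.025, 0.01], [0, 0, 0, 0, 0, -0.03, 0.01], [0, 0, 0, 0, 0, -0.03, 0.01], [0, 0, 0, 0, 0, -0.03, 0.01], [0, 0, 0, 0, 0, -0.025, 0.01], [0, 0, 0, 0, 0, -0.02, 0.01], [0, 0, 0, 0, 0, -0.01, 0.01]])

```text
time_s: 9.57
ee_pos: [0.4922, -0.3188, 0.287]
ee_rot: [3.137, 0.003, 1.585]
force: [-0.2, -0.5, -1.5]
width: 0.0216
finger_force: 40.0
```

```bash
python3 - <<'E'
from h import *
cv2.imwrite("pics/s5.png",r.read_camera("scene")[:,:,::-1])
s=r.sense();print(s["ee_pos"],s["ee_rot"],s["width"],s["finger_force"],s["force"])
# lid outline in top picture taken at start: project circles for check
E
```

```text
[ 0.49230417 -0.31895485  0.28758231] [3.13598667 0.00400567 1.58497054] 0.02155143224641483 39.99963462352753 [ 0.39249906  1.10728528 -0.20714029]
```

Emit:
jog_arm(increments=[[0, 0, 0, 0.015, 0.002, 0, 0.01], [0, 0, 0, 0.025, 0.002, 0, 0.01], [0, 0, 0, 0.035, 0.002, 0, 0.01], [0, 0, 0, 0.035, 0.002, 0, 0.01], [0, 0, 0, 0.035, 0.002, 0, 0.01], [0, 0, 0, 0.035, 0.002, 0, 0.01], [0, 0, 0, 0.035, 0.002, 0, 0.01], [0, 0, 0, 0.035, 0.002, 0, 0.01], [0, 0, 0, 0.025, 0.002, 0, 0.01], [0, 0, 0, 0.015, 0.002, 0, 0.01]])

```text
time_s: 10.45
ee_pos: [0.5066, -0.0246, 0.2807]
ee_rot: [-3.139, -0.002, 1.588]
force: [0.7, -0.9, -1.2]
width: 0.0219
finger_force: 40.0
```

Emit:
jog_arm(increments=[[0, 0, -0.06, 0, 0, 0, 0.01], [0, 0, -0.06, 0, 0, 0, 0.01], [0, 0, -0.06, 0, 0, 0, 0.01], [0, 0, -0.06, 0, 0, 0, 0.01], [0, 0, -0.06, 0, 0, 0, 0.01], [0, 0, -0.06, 0, 0, 0, 0.01], [0, 0, -0.06, 0, 0, 0, 0.01], [0, 0, -0.06, 0, 0, 0, 0.01], [0, 0, -0.047, 0, 0, 0, 0.01], [0, 0, 0, 0, 0, 0, 0.01]])

```text
time_s: 11.28
ee_pos: [0.5069, -0.0275, 0.2805]
ee_rot: [-3.139, -0.002, 2.114]
force: [-0.4, 0.2, -1.8]
width: 0.022
finger_force: 40.0
```

```bash
python3 - <<'E'
from h import *
np.set_printoptions(precision=4,suppress=True)
s=r.sense();print(s["time_s"],s["ee_pos"],s["ee_rot"])
w=r.read_camera("wrist")[:,:,::-1];sc=r.read_camera("scene")[:,:,::-1]
cv2.imwrite("pics/w6.png",w);cv2.imwrite("pics/s6.png",sc)
cv2.imwrite("pics/c6.png",np.hstack([cv2.resize(w,(400,300)),cv2.resize(sc[150:300,260:460],(400,300))]))
L=np.array([[.570,.0067,.185],[.570,.0067,.12]]);print("pred apex/base wrist",proj("wrist",L),"scene",proj("scene",L))
print(r.calibration("wrist")["cam_to_world"])
E
```

```text
11.2833 [ 0.5069 -0.0275  0.2805] [-3.1395 -0.0021  2.114 ]
pred apex/base wrist [[410.0811 234.732 ]
 [395.4855 219.6912]] scene [[347.4218 237.2329]
 [346.1426 259.7026]]
[[ 0.8575 -0.499  -0.1257  0.4727]
 [ 0.5146  0.8307  0.2126  0.0307]
 [-0.0017 -0.247   0.969   0.4754]
 [ 0.      0.      0.      1.    ]]
```

View pics/c6.png

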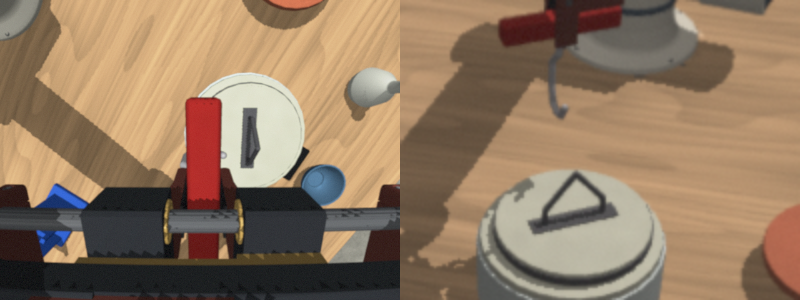

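Wrist: the apex is at (414,234) and the strip centre at (400,221), about 4 mm further along the approach than predicted. The strip runs vertically in the image, so the yaw is right. Next I descend to hooking height, standing off 75 mm.

Emit:
jog_arm(increments=[[0, 0, 0, -0.002, 0, 0.005, 0.01], [0, 0, 0, -0.0015, 0, 0.01, 0.01], [0, 0, 0, 0, 0, 0.01, 0.01], [0, 0, 0, 0, 0, 0.01, 0.01], [0, 0, 0, 0, 0, 0.01, 0.01], [0, 0, 0, 0, 0, 0.01, 0.01], [0, 0, 0, 0, 0, 0.01, 0.01], [0, 0, 0, 0, 0, 0.005, 0.01], [0, 0, 0, 0, 0, 0.003, 0.01], [0, 0, 0, 0, 0, 0, 0.01]])

```text
time_s: 12.22
ee_pos: [0.5091, -0.0313, 0.2087]
ee_rot: [-3.141, -0.001, 2.112]
force: [0.1, 0.1, -1.5]
width: 0.0217
finger_force: 40.0
```

```bash
python3 - <<'E'
from h import *
np.set_printoptions(precision=4,suppress=True)
s=r.sense();p=s["ee_pos"];print(s["time_s"],p,s["ee_rot"])
sc=r.read_camera("scene")[:,:,::-1];w=r.read_camera("wrist")[:,:,::-1]
cv2.imwrite("pics/c7.png",np.hstack([cv2.resize(sc[190:265,300:400],(400,300),interpolation=2),cv2.resize(w[120:300,270:510],(400,300))]))
f=lambda q:(q-[300,190])*4+1.5
B=p+[0,0,.0496];n=np.array([.856,.517,0]);
print("scene crop: tip",f(proj("scene",[B+n*.022+[0,0,-.09]])),"bottom",f(proj("scene",[B+[0,0,-.116]])),"apex",f(proj("scene",[[.573,.008,.185]])))
print("wrist crop apex", (proj("wrist",[[.573,.008,.185]])-[270,120])/.6,"tip",(proj("wrist",[B+n*.022+[0,0,-.09]])-[270,120])/.6)
E
```

```text
12.2167 [ 0.5091 -0.0313  0.2087] [-3.1408 -0.0006  2.1118]
scene crop: tip [[155.5377 159.4068]] bottom [[140.4074 171.6673]] apex [[192.6329 194.2857]]
wrist crop apex [[283.2894 224.6268]] tip [[143.6655 214.5085]]
```

View pics/c7.png

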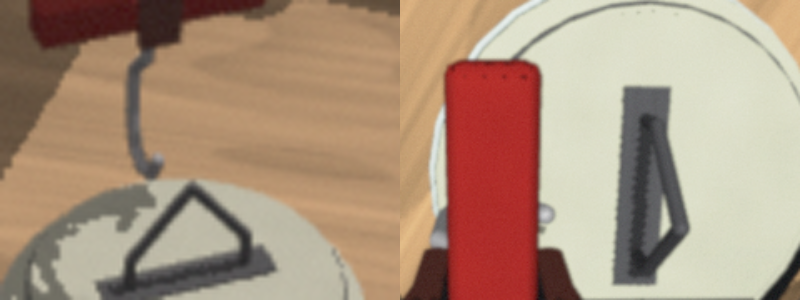

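Wrist crop: the apex at (287,227) and hook tip at (145,213) are both within about 2 px of prediction. In the scene crop the wire sits well within the entry window. Advancing under the loop.

Emit:
jog_arm(increments=[[0, 0, 0, 0, 0.005, 0, 0.01], [0, 0, 0, 0, 0.005, 0, 0.01], [0, 0, 0, 0, 0.005, 0, 0.01], [0, 0, 0, 0, 0.005, 0, 0.01], [0, 0, 0, 0, 0.005, 0, 0.01], [0, 0, 0, 0, 0.005, 0, 0.01], [0, 0, 0, 0, 0.005, 0, 0.01], [0, 0, 0, 0, 0.005, 0, 0.01], [0, 0, 0, 0, 0.005, 0, 0.01], [0, 0, 0, 0, 0, 0, 0.01]])

```text
time_s: 13.15
ee_pos: [0.5485, -0.0077, 0.2091]
ee_rot: [-3.141, -0.0, 2.112]
force: [0.2, -0.1, -2.1]
width: 0.0218
finger_force: 40.0
```

Emit:
jog_arm(increments=[[0, 0, 0, 0, 0.004, 0, 0.01], [0, 0, 0, 0, 0.004, 0, 0.01], [0, 0, 0, 0, 0.004, 0, 0.01], [0, 0, 0, 0, 0.004, 0, 0.01], [0, 0, 0, 0, 0.004, 0, 0.01], [0, 0, 0, 0, 0.004, 0, 0.01], [0, 0, 0, 0, 0.004, 0, 0.01], [0, 0, 0, 0, 0.003, 0, 0.01], [0, 0, 0, 0, 0, 0, 0.01], [0, 0, 0, 0, 0, 0, 0.01]])

```text
time_s: 13.98
ee_pos: [0.5745, 0.0079, 0.2093]
ee_rot: [-3.141, -0.0, 2.112]
force: [0.2, 0.5, -2.3]
width: 0.0216
finger_force: 40.0
```

```bash
python3 - <<'E'
from h import *
s=r.sense();print(s["time_s"],s["ee_pos"],s["ee_rot"],s["force"])
sc=r.read_camera("scene")[:,:,::-1];w=r.read_camera("wrist")[:,:,::-1]
cv2.imwrite("pics/c8.png",np.hstack([cv2.resize(sc[190:265,300:400],(400,300),interpolation=2),cv2.resize(w[120:300,270:510],(400,300))]))
E
```

```text
13.9833 [0.57453169 0.00786867 0.20932702] [-3.14129721e+00 -1.15299717e-04  2.11192946e+00] [ 0.1789049   0.45724153 -2.32372187]
```

View pics/c8.png

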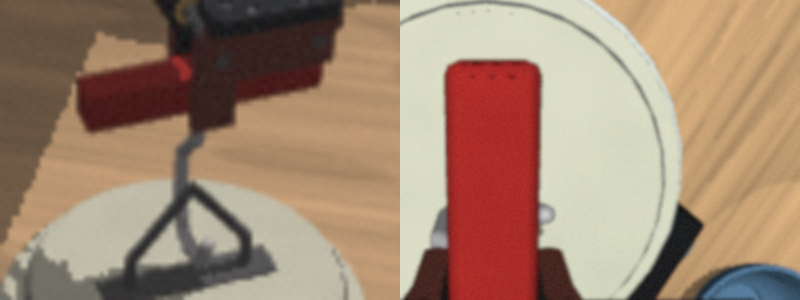

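The hook is through the loop, with the tip inside and in front at scene crop (205,248), and there is no contact force. My picture budget is used up, so from here I rely on numbers. Lifting slowly.

Emit:
jog_arm(increments=[[0, 0, 0, 0, 0, -0.005, 0.01], [0, 0, 0, 0, 0, -0.005, 0.01], [0, 0, 0, 0, 0, -0.004, 0.01], [0, 0, 0, 0, 0, -0.004, 0.01], [0, 0, 0, 0, 0, -0.003, 0.01], [0, 0, 0, 0, 0, -0.003, 0.01], [0, 0, 0, 0, 0, -0.003, 0.01], [0, 0, 0, 0, 0, -0.003, 0.01], [0, 0, 0, 0, 0, -0.002, 0.01], [0, 0, 0, 0, 0, -0.002, 0.01]], squeeze=50)

```text
time_s: 14.92
ee_pos: [0.5742, 0.0078, 0.2425]
ee_rot: [-3.14, -0.001, 2.112]
force: [-1.2, -0.7, -6.6]
width: 0.0223
finger_force: 50.0
```

Emit:
jog_arm(increments=[[0, 0, 0, 0, 0, -0.002, 0.01], [0, 0, 0, 0, 0, -0.002, 0.01], [0, 0, 0, 0, 0, -0.002, 0.01], [0, 0, 0, 0, 0, -0.002, 0.01], [0, 0, 0, 0, 0, -0.002, 0.01], [0, 0, 0, 0, 0, -0.002, 0.01], [0, 0, 0, 0, 0, -0.002, 0.01], [0, 0, 0, 0, 0, -0.002, 0.01], [0, 0, 0, 0, 0, -0.002, 0.01], [0, 0, 0, 0, 0, -0.002, 0.01]])

```text
time_s: 15.75
ee_pos: [0.5745, 0.0078, 0.2637]
ee_rot: [3.142, 0.0, 2.112]
force: [-0.5, 0.3, -5.1]
width: 0.0216
finger_force: 50.0
```

Emit:
jog_arm(increments=[[0, 0, 0, 0, 0, -0.002, 0.01], [0, 0, 0, 0, 0, -0.003, 0.01], [0, 0, 0, 0, 0, -0.004, 0.01], [0, 0, 0, 0, 0, -0.004, 0.01], [0, 0, 0, 0, 0, -0.004, 0.01], [0, 0, 0, 0, 0, -0.004, 0.01], [0, 0, 0, 0, 0, -0.004, 0.01], [0, 0, 0, 0, 0, -0.003, 0.01], [0, 0, 0, 0, 0, -0.002, 0.01], [0, 0, 0, 0, 0, 0, 0.01]])

```text
time_s: 16.58
ee_pos: [0.5746, 0.0078, 0.2941]
ee_rot: [3.141, 0.001, 2.112]
force: [-0.0, 0.4, -5.4]
width: 0.0218
finger_force: 50.0
```

```bash
python3 - <<'E'
from h import *
np.set_printoptions(precision=4,suppress=True)
s=r.sense();p=s["ee_pos"];print(s["time_s"],p,s["ee_rot"],s["force"],s["moment"])
zl=p[2]+.0496-.108-.085
for n in("scene","top"):
    im=r.read_camera(n)[:,:,::-1];cv2.imwrite(f"pics/{n}9.png",im)
    b,g,R=im.astype(int).transpose(2,0,1)
    c=proj(n,[[p[0],p[1],zl+.02]])[0]
    m=((R>150)&(g>140)&(b>110)&(R-b<70)).astype(np.uint8)
    m=cv2.morphologyEx(m,cv2.MORPH_OPEN,np.ones((3,3)))
    k,l,st,ce=cv2.connectedComponentsWithStats(m)
    j=[i for i in range(1,k) if st[i,4]>300 and np.hypot(*(ce[i]-c))<80]
    print(n,"pred lid top centre",c,[(st[i],ce[i]) for i in j])
E
```

```text
16.5833 [0.5746 0.0078 0.2941] [3.1408 0.0005 2.1118] [-0.0403  0.3954 -5.3586] [-0.0545 -0.1029  0.0346]
scene pred lid top centre [347.2694 243.7394] [(array([309, 215,  36,  27, 570], dtype=int32), array([325.2456, 227.4123])), (array([ 321,  215,   67,   53, 1783], dtype=int32), array([359.6096, 247.4739])), (array([346, 257,  48,  42, 627], dtype=int32), array([376.6332, 279.9793]))]
top pred lid top centre [296.8612 226.7983] [(array([220, 167,  18,  53, 753], dtype=int32), array([228.0186, 193.1182])), (array([307, 177,  20,  53, 782], dtype=int32), array([316.5051, 203.289 ])), (array([ 226,  219,   92,   87, 3742], dtype=int32), array([276.2456, 266.4484])), (array([319, 225,  22,  40, 482], dtype=int32), array([329.4004, 243.7988]))]
```

```bash
python3 - <<'E'
from h import *
p=np.array([.5746,.0078]);a=np.linspace(0,6.283,73)
im=cv2.imread("pics/scene9.png").astype(int);b,g,R=im.transpose(2,0,1)
m=((R>150)&(g>140)&(b>110)&(R-b<70))
for zl in(.12,.1507,.14,.16):
    C=proj("scene",np.c_[p[0]+.088*np.cos(a),p[1]+.088*np.sin(a),0*a+zl+.02]);print(zl,C.min(0),C.max(0))
for row in range(212,300,6):
    c=np.where(m[row,290:420])[0]+290;print(row,c.min() if len(c) else None,c.max() if len(c) else None,len(c))
C=r.read_camera("scene")
E
```

```text
0.12 [306.47467255 229.05700727] [386.86418222 282.59959046]
0.1507 [306.42026453 218.56989379] [388.14395166 271.8303189 ]
0.14 [306.43929255 222.26156735] [387.69360336 275.6265333 ]
0.16 [306.40367159 215.32891956] [388.53917784 268.49251051]
212 None None 0
218 325 418 38
224 312 378 50
230 310 408 70
236 308 393 53
242 355 389 34
248 330 392 55
254 319 383 65
260 321 389 63
266 298 404 47
272 377 393 17
278 374 407 20
284 369 412 25
290 362 384 19
296 343 416 26
```

The pale disc spans columns 309–388 with its top at row 215. That matches a level lid with its underside at about 0.155 m, so it is hanging. I carry it over.

Emit:
jog_arm(increments=[[0, 0, 0, 0.0015, 0.0004, 0, 0.01], [0, 0, 0, 0.0034, 0.0009, 0, 0.01], [0, 0, 0, 0.0053, 0.0014, 0, 0.01], [0, 0, 0, 0.0073, 0.0019, 0, 0.01], [0, 0, 0, 0.0092, 0.0024, 0, 0.01], [0, 0, 0, 0.0107, 0.0027, 0, 0.01], [0, 0, 0, 0.0116, 0.003, 0, 0.01], [0, 0, 0, 0.0126, 0.0032, 0, 0.01], [0, 0, 0, 0.0131, 0.0034, 0, 0.01], [0, 0, 0, 0.0136, 0.0035, 0, 0.01]])

```text
time_s: 17.57
ee_pos: [0.548, 0.0968, 0.2935]
ee_rot: [3.141, -0.0, 2.112]
force: [0.4, -0.3, -6.2]
width: 0.0222
finger_force: 50.0
```

Emit:
jog_arm(increments=[[0, 0, 0, 0.0137, 0.0035, 0, 0.01], [0, 0, 0, 0.0137, 0.0035, 0, 0.01], [0, 0, 0, 0.0137, 0.0035, 0, 0.01], [0, 0, 0, 0.0137, 0.0035, 0, 0.01], [0, 0, 0, 0.0137, 0.0035, 0, 0.01], [0, 0, 0, 0.0137, 0.0035, 0, 0.01], [0, 0, 0, 0.0137, 0.0035, 0, 0.01], [0, 0, 0, 0.0137, 0.0035, 0, 0.01], [0, 0, 0, 0.0137, 0.0035, 0, 0.01], [0, 0, 0, 0.0137, 0.0035, 0, 0.01]])

```text
time_s: 18.4
ee_pos: [0.5072, 0.2323, 0.2935]
ee_rot: [3.141, -0.0, 2.112]
force: [0.5, -0.2, -6.0]
width: 0.0214
finger_force: 50.0
```

Emit:
jog_arm(increments=[[0, 0, 0, 0.0136, 0.0035, 0, 0.01], [0, 0, 0, 0.0131, 0.0034, 0, 0.01], [0, 0, 0, 0.0126, 0.0032, 0, 0.01], [0, 0, 0, 0.0116, 0.003, 0, 0.01], [0, 0, 0, 0.0107, 0.0027, 0, 0.01], [0, 0, 0, 0.0092, 0.0024, 0, 0.01], [0, 0, 0, 0.0073, 0.0019, 0, 0.01], [0, 0, 0, 0.0053, 0.0014, 0, 0.01], [0, 0, 0, 0.0034, 0.0009, 0, 0.01], [0, 0, 0, 0.0015, 0.0004, 0, 0.01]])

```text
time_s: 19.23
ee_pos: [0.482, 0.3184, 0.2934]
ee_rot: [-3.141, 0.0, 2.112]
force: [0.1, 0.1, -6.1]
width: 0.0218
finger_force: 50.0
```

Emit:
jog_arm(increments=[[0, 0, 0, 0, 0, 0, 0.01], [0, 0, 0, 0, 0, 0, 0.01], [0, 0, 0, 0, 0, 0, 0.01], [0, 0, 0, 0, 0, 0, 0.01], [0, 0, 0, 0, 0, 0, 0.01], [0, 0, 0, 0, 0, 0, 0.01], [0, 0, 0, 0, 0, 0, 0.01], [0, 0, 0, 0, 0, 0, 0.01], [0, 0, 0, 0, 0, 0, 0.01], [0, 0, 0, 0, 0, 0, 0.01]])

```text
time_s: 20.07
ee_pos: [0.482, 0.3181, 0.2934]
ee_rot: [-3.142, 0.0, 2.112]
force: [0.7, -0.1, -5.1]
width: 0.0218
finger_force: 50.0
```

Emit:
jog_arm(increments=[[0, 0, 0, 0, 0, 0.002, 0.01], [0, 0, 0, 0, 0, 0.004, 0.01], [0, 0, 0, 0, 0, 0.006, 0.01], [0, 0, 0, 0, 0, 0.008, 0.01], [0, 0, 0, 0, 0, 0.008, 0.01], [0, 0, 0, 0, 0, 0.008, 0.01], [0, 0, 0, 0, 0, 0.008, 0.01], [0, 0, 0, 0, 0, 0.008, 0.01], [0, 0, 0, 0, 0, 0.008, 0.01], [0, 0, 0, 0, 0, 0.008, 0.01]])

```text
time_s: 20.9
ee_pos: [0.482, 0.3181, 0.2245]
ee_rot: [-3.141, -0.0, 2.112]
force: [0.7, 0.5, -4.9]
width: 0.0214
finger_force: 50.0
```

Emit:
jog_arm(increments=[[0, 0, 0, 0, 0, 0.006, 0.01], [0, 0, 0, 0, 0, 0.004, 0.01], [0, 0, 0, 0, 0, 0.002, 0.01], [0, 0, 0, 0, 0, 0, 0.01], [0, 0, 0, 0, 0, 0, 0.01], [0, 0, 0, 0, 0, 0, 0.01], [0, 0, 0, 0, 0, 0, 0.01], [0, 0, 0, 0, 0, 0, 0.01], [0, 0, 0, 0, 0, 0, 0.01], [0, 0, 0, 0, 0, 0, 0.01]])

```text
time_s: 21.73
ee_pos: [0.4821, 0.3182, 0.2136]
ee_rot: [3.141, -0.0, 2.112]
force: [0.1, 1.6, -6.4]
width: 0.0217
finger_force: 50.0
```

```bash
cat > fit.py <<'E'
from h import *
def fit(n,z,rad,mask,c0):
    # circle of known radius, robust fit to mask boundary points at height z
    from scipy.optimize import least_squares
    e=mask^cv2.erode(mask,np.ones((3,3),np.uint8))
    v,u=np.nonzero(e);W=np.array([atz(n,(a,b),z)[:2] for a,b in zip(u,v)])
    d=abs(np.hypot(*(W-c0).T)-rad);W=W[d<.015]
    q=least_squares(lambda c:np.hypot(W[:,0]-c[0],W[:,1]-c[1])-c[2],[*c0,rad],loss="soft_l1",f_scale=.0015)
    res=abs(q.fun);return q.x,len(W),(res<.002).mean()
def masks(im):
    R,g,b=im.astype(int).transpose(2,0,1)
    pale=((R>140)&(g>130)&(b>100)&(R-b<65)).astype(np.uint8)
    terra=((R>100)&(R>1.5*g)&(R>1.6*b)&(R<235)).astype(np.uint8)
    return pale,terra
if __name__=="__main__":
    import sys
    np.set_printoptions(precision=4,suppress=True)
    s=r.sense();p=s["ee_pos"];print(s["time_s"],p,s["force"])
    zl=float(sys.argv[1]) if len(sys.argv)>1 else p[2]+.0496-.193
    for n in("wrist","scene","top"):
        im=r.read_camera(n);cv2.imwrite(f"pics/{n}_{s['time_s']:.1f}.png",im[:,:,::-1])
        pale,terra=masks(im);c0=np.array([.482,.318])
        for nm,a in(("lid",(zl+.02,.088,pale)),("rest",(.05,.095,terra))):
            try: print(n,nm,*fit(n,*a,c0))
            except Exception as e: print(n,nm,"fail",e)
E
python3 fit.py
```

```text
21.7333 [0.4821 0.3182 0.2136] [ 0.0552  1.5652 -6.4333]
wrist lid [0.4786 0.3164 0.0888] 735 0.9523809523809523
wrist rest [0.4833 0.3182 0.093 ] 123 0.5853658536585366
scene lid fail time passes only in moves, steps and waits
scene rest [0.4829 0.3197 0.0906] 168 0.6369047619047619
top lid fail time passes only in moves, steps and waits
top rest [0.4821 0.3217 0.0929] 335 0.37910447761194027
```

Emit:
jog_arm(increments=[[0, 0, 0, 0, 0.001, 0.001, 0.01], [0, 0, 0, 0, 0.001, 0.002, 0.01], [0, 0, 0, 0, 0.001, 0.002, 0.01], [0, 0, 0, 0, 0, 0.002, 0.01], [0, 0, 0, 0, 0, 0.002, 0.01], [0, 0, 0, 0, 0, 0.002, 0.01], [0, 0, 0, 0, 0, 0.001, 0.01], [0, 0, 0, 0, 0, 0.001, 0.01], [0, 0, 0, 0, 0, 0, 0.01], [0, 0, 0, 0, 0, 0, 0.01]])

```text
time_s: 22.72
ee_pos: [0.4846, 0.3197, 0.2004]
ee_rot: [3.142, -0.0, 2.112]
force: [-0.2, 1.0, -5.8]
width: 0.0216
finger_force: 50.0
```

```bash
python3 fit.py
```

```text
22.7167 [0.4846 0.3197 0.2004] [-0.2142  0.9524 -5.7611]
wrist lid [0.4807 0.3178 0.0887] 706 0.9475920679886686
wrist rest [0.4832 0.3156 0.0957] 139 0.539568345323741
scene lid fail time passes only in moves, steps and waits
scene rest [0.4833 0.3195 0.0899] 195 0.5333333333333333
top lid fail time passes only in moves, steps and waits
top rest [0.4823 0.3208 0.0924] 333 0.36036036036036034
```

Emit:
jog_arm(increments=[[0, 0, 0, 0, 0.001, 0.001, 0.01], [0, 0, 0, 0, 0, 0.001, 0.01], [0, 0, 0, 0, 0, 0.001, 0.01], [0, 0, 0, 0, 0, 0.001, 0.01], [0, 0, 0, 0, 0, 0.001, 0.01], [0, 0, 0, 0, 0, 0.001, 0.01], [0, 0, 0, 0, 0, 0.001, 0.01], [0, 0, 0, 0, 0, 0.001, 0.01], [0, 0, 0, 0, 0, 0.001, 0.01], [0, 0, 0, 0, 0, 0.001, 0.01]])

```text
time_s: 23.7
ee_pos: [0.4855, 0.3202, 0.1904]
ee_rot: [3.142, -0.0, 2.112]
force: [0.5, 0.4, -5.6]
width: 0.0216
finger_force: 50.0
```

Emit:
jog_arm(increments=[[0, 0, 0, 0, 0, 0.001, 0.01], [0, 0, 0, 0, 0, 0.001, 0.01], [0, 0, 0, 0, 0, 0.001, 0.01], [0, 0, 0, 0, 0, 0.001, 0.01], [0, 0, 0, 0, 0, 0.001, 0.01], [0, 0, 0, 0, 0, 0.001, 0.01], [0, 0, 0, 0, 0, 0.001, 0.01], [0, 0, 0, 0, 0, 0, 0.01], [0, 0, 0, 0, 0, 0, 0.01], [0, 0, 0, 0, 0, 0, 0.01]])

```text
time_s: 24.53
ee_pos: [0.4855, 0.3202, 0.1835]
ee_rot: [3.141, -0.0, 2.112]
force: [-0.4, 0.3, -1.4]
width: 0.0217
finger_force: 50.0
```

The lid's weight is on the stand. I lower the hook about 31 mm further to clear the wire, then back out.

Emit:
jog_arm(increments=[[0, 0, 0, 0, 0, 0.003, 0.01], [0, 0, 0, 0, 0, 0.004, 0.01], [0, 0, 0, 0, 0, 0.004, 0.01], [0, 0, 0, 0, 0, 0.004, 0.01], [0, 0, 0, 0, 0, 0.004, 0.01], [0, 0, 0, 0, 0, 0.004, 0.01], [0, 0, 0, 0, 0, 0.004, 0.01], [0, 0, 0, 0, 0, 0.004, 0.01], [0, 0, 0, 0, 0, 0, 0.01], [0, 0, 0, 0, 0, 0, 0.01]])

```text
time_s: 25.37
ee_pos: [0.4853, 0.3201, 0.1521]
ee_rot: [-3.141, 0.0, 2.112]
force: [0.8, -0.6, -1.6]
width: 0.0218
finger_force: 50.0
```

Emit:
jog_arm(increments=[[0, 0, 0, 0, -0.002, 0, 0.01], [0, 0, 0, 0, -0.003, 0, 0.01], [0, 0, 0, 0, -0.003, 0, 0.01], [0, 0, 0, 0, -0.003, 0, 0.01], [0, 0, 0, 0, -0.003, 0, 0.01], [0, 0, 0, 0, -0.003, 0, 0.01], [0, 0, 0, 0, -0.003, 0, 0.01], [0, 0, 0, 0, -0.002, 0, 0.01], [0, 0, 0, 0, 0, 0, 0.01], [0, 0, 0, 0, 0, 0, 0.01]])

```text
time_s: 26.2
ee_pos: [0.4666, 0.3088, 0.1525]
ee_rot: [3.141, 0.0, 2.112]
force: [-0.0, 0.0, -1.2]
width: 0.0217
finger_force: 50.0
```

No contact. I finish the retreat.

Emit:
jog_arm(increments=[[0, 0, 0, 0, -0.005, 0, 0.01], [0, 0, 0, 0, -0.007, 0, 0.01], [0, 0, 0, 0, -0.007, 0, 0.01], [0, 0, 0, 0, -0.007, 0, 0.01], [0, 0, 0, 0, -0.007, 0, 0.01], [0, 0, 0, 0, -0.007, 0, 0.01], [0, 0, 0, 0, -0.007, 0, 0.01], [0, 0, 0, 0, -0.006, 0, 0.01], [0, 0, 0, 0, -0.004, 0, 0.01], [0, 0, 0, 0, 0, 0, 0.01]])

```text
time_s: 27.03
ee_pos: [0.4172, 0.2792, 0.1527]
ee_rot: [3.141, -0.0, 2.112]
force: [0.5, -0.5, -1.9]
width: 0.0216
finger_force: 50.0
```

Emit:
jog_arm(increments=[[0, 0, 0, 0, 0, -0.005, 0.01], [0, 0, 0, 0, 0, -0.01, 0.01], [0, 0, 0, 0, 0, -0.015, 0.01], [0, 0, 0, 0, 0, -0.02, 0.01], [0, 0, 0, 0, 0, -0.02, 0.01], [0, 0, 0, 0, 0, -0.02, 0.01], [0, 0, 0, 0, 0, -0.02, 0.01], [0, 0, 0, 0, 0, -0.015, 0.01], [0, 0, 0, 0, 0, -0.005, 0.01], [0, 0, 0, 0, 0, 0, 0.01]])

```text
time_s: 27.87
ee_pos: [0.4185, 0.2799, 0.2847]
ee_rot: [3.138, 0.0, 2.112]
force: [-0.9, 0.0, -1.1]
width: 0.0216
finger_force: 50.0
```

```bash
sed -i 's/"fail",e/"fail",repr(e),len(np.nonzero(a[2])[0])/' fit.py; python3 fit.py .05
```

```text
27.8667 [0.4185 0.2799 0.2847] [-0.9396  0.0273 -1.0935]
wrist lid [0.4824 0.3199 0.0862] 450 0.9066666666666666
wrist rest [0.4846 0.3114 0.0983] 336 0.5922619047619048
scene lid fail ValueError('time passes only in moves, steps and waits') 16874
scene rest [0.4794 0.3191 0.0916] 212 0.44339622641509435
top lid fail ValueError('time passes only in moves, steps and waits') 62479
top rest [0.4825 0.3206 0.0929] 317 0.526813880126183
```

The lid sits within about 2–3 mm of the stand's centre. Returning the lifter to the rack.

Emit:
jog_arm(increments=[[0, 0, 0, -0.01, -0.005, 0, 0.01], [0, 0, 0, -0.02, -0.009, 0, 0.01], [0, 0, 0, -0.03, -0.0134, 0, 0.01], [0, 0, 0, -0.031, -0.0138, 0, 0.01], [0, 0, 0, -0.031, -0.0138, 0, 0.01], [0, 0, 0, -0.031, -0.0138, 0, 0.01], [0, 0, 0, -0.031, -0.0138, 0, 0.01], [0, 0, 0, -0.031, -0.0138, 0, 0.01], [0, 0, 0, -0.031, -0.0138, 0, 0.01], [0, 0, 0, -0.031, -0.0138, 0, 0.01]])

```text
time_s: 28.85
ee_pos: [0.4533, -0.024, 0.2816]
ee_rot: [-3.141, -0.001, 2.112]
force: [1.3, 0.2, -2.1]
width: 0.0214
finger_force: 50.0
```

Emit:
jog_arm(increments=[[0, 0, 0, -0.031, -0.0138, 0, 0.01], [0, 0, 0, -0.031, -0.0138, 0, 0.01], [0, 0, 0, -0.031, -0.0138, 0, 0.01], [0, 0, 0, -0.031, -0.0138, 0, 0.01], [0, 0, 0, -0.031, -0.0138, 0, 0.01], [0, 0, 0, -0.031, -0.0138, 0, 0.01], [0, 0, 0, -0.031, -0.0138, 0, 0.01], [0, 0, 0, -0.03, -0.0134, 0, 0.01], [0, 0, 0, -0.018, -0.008, 0, 0.01], [0, 0, 0, -0.008, -0.003, 0, 0.01]])

```text
time_s: 29.68
ee_pos: [0.4897, -0.3212, 0.2802]
ee_rot: [-3.14, -0.003, 2.108]
force: [0.2, 0.2, -2.1]
width: 0.0218
finger_force: 50.0
```

Emit:
jog_arm(increments=[[0, 0, 0.05, 0, 0, 0, 0.01], [0, 0, 0.06, 0, 0, 0, 0.01], [0, 0, 0.06, 0, 0, 0, 0.01], [0, 0, 0.06, 0, 0, 0, 0.01], [0, 0, 0.06, 0, 0, 0, 0.01], [0, 0, 0.06, 0, 0, 0, 0.01], [0, 0, 0.06, 0, 0, 0, 0.01], [0, 0, 0.06, 0, 0, 0, 0.01], [0, 0, 0.057, 0, 0, 0, 0.01], [0, 0, 0, 0, 0, 0, 0.01]])

```text
time_s: 30.52
ee_pos: [0.4906, -0.3174, 0.2821]
ee_rot: [-3.141, -0.001, 1.583]
force: [0.1, -0.5, -1.7]
width: 0.0219
finger_force: 50.0
```

```bash
python3 - <<'E'
from h import *
np.set_printoptions(precision=4,suppress=True)
s=r.sense();p=s["ee_pos"];y=s["ee_rot"][2];print(s["time_s"],p,s["ee_rot"],s["force"],s["width"])
d=np.array([.4915,-.3186,.0824])-p
print("dx,dy,dz",d[0]*np.cos(y)+d[1]*np.sin(y),d[0]*np.sin(y)-d[1]*np.cos(y),-d[2],"rz",y-1.585)
from fit import masks
c=r.calibration("top");D=np.array([c["k1"],0,0,0.]);M=c["cam_to_world"]
im=r.read_camera("top");cv2.imwrite("pics/top_end.png",im[:,:,::-1])
from scipy.optimize import least_squares
pale,terra=masks(im)
for nm,m,z,rad in(("lid",pale,.07,.088),("rest",terra,.05,.095)):
    v,u=np.nonzero(m^cv2.erode(m,np.ones((3,3),np.uint8)))
    k=(abs(u-155)<75)&(abs(v-268)<75);uv=np.c_[u,v][k].astype(float)
    q=cv2.undistortPoints(uv[:,None],c["K"],D)[:,0];R=np.c_[q[:,0],-q[:,1],-np.ones(len(q))]@M[:3,:3].T
    W=(M[:3,3]+R*((z-M[2,3])/R[:,2])[:,None])[:,:2];W=W[abs(np.hypot(W[:,0]-.482,W[:,1]-.318)-rad)<.012]
    f=least_squares(lambda c:np.hypot(W[:,0]-c[0],W[:,1]-c[1])-c[2],[.482,.318,rad],loss="soft_l1",f_scale=.0015);print(nm,f.x,len(W),(abs(f.fun)<.002).mean())
E
```

```text
30.5167 [ 0.4906 -0.3174  0.2821] [-3.1409 -0.0007  1.5835] [ 0.085  -0.4927 -1.7249] 0.021858557271551532
dx,dy,dz -0.001186431077259902 0.0008885164965170643 0.1996870792475792 rz -0.0015276719814365514
lid [0.482  0.3204 0.0859] 322 1.0
rest [0.4824 0.3202 0.0924] 327 0.6146788990825688
```

The top-camera fit puts the lid at (0.4820, 0.3204) and the stand at (0.4824, 0.3202), so the lid is centred. Lowering the lifter onto the rack.

Emit:
jog_arm(increments=[[0, 0, 0, -0.0012, 0.001, 0.005, 0.01], [0, 0, 0, 0, 0, 0.012, 0.01], [0, 0, 0, 0, 0, 0.018, 0.01], [0, 0, 0, 0, 0, 0.02, 0.01], [0, 0, 0, 0, 0, 0.02, 0.01], [0, 0, 0, 0, 0, 0.02, 0.01], [0, 0, 0, 0, 0, 0.02, 0.01], [0, 0, 0, 0, 0, 0.02, 0.01], [0, 0, 0, 0, 0, 0.02, 0.01], [0, 0, 0, 0, 0, 0.015, 0.01]])

```text
time_s: 31.4
ee_pos: [0.4912, -0.3186, 0.1097]
ee_rot: [-3.139, -0.002, 1.587]
force: [0.3, -0.1, -1.2]
width: 0.0218
finger_force: 50.0
```

Emit:
jog_arm(increments=[[0, 0, 0, 0, 0, 0.008, 0.01], [0, 0, 0, 0, 0, 0.006, 0.01], [0, 0, 0, 0, 0, 0.003, 0.01], [0, 0, 0, 0, 0, 0.003, 0.01], [0, 0, 0, 0, 0, 0.003, 0.01], [0, 0, 0, 0, 0, 0.002, 0.01], [0, 0, 0, 0, 0, 0.002, 0.01], [0, 0, 0, 0, 0, 0.001, 0.01], [0, 0, 0, 0, 0, 0, 0.01], [0, 0, 0, 0, 0, 0, 0.01]])

```text
time_s: 32.23
ee_pos: [0.4921, -0.3193, 0.0846]
ee_rot: [3.141, 0.0, 1.585]
force: [0.8, -0.0, -2.3]
width: 0.0218
finger_force: 50.0
```

Emit:
jog_arm(increments=[[0, 0, 0, 0, 0, 0.001, 0.01], [0, 0, 0, 0, 0, 0, 0.01], [0, 0, 0, 0, 0, 0.0005, 0.01], [0, 0, 0, 0, 0, 0, 0.01], [0, 0, 0, 0, 0, 0.0005, 0.01], [0, 0, 0, 0, 0, 0, 0.01], [0, 0, 0, 0, 0, 0.0005, 0.01], [0, 0, 0, 0, 0, 0, 0.01], [0, 0, 0, 0, 0, 0, 0.01], [0, 0, 0, 0, 0, 0, 0.01]])

```text
time_s: 33.07
ee_pos: [0.4921, -0.3194, 0.0824]
ee_rot: [3.141, 0.0, 1.585]
force: [-1.5, 1.1, 1.4]
width: 0.0217
finger_force: 50.0
```

Force z went from about -1.8 to +1.4, so the bar rests on the cheeks. Releasing.

Emit:
jog_arm(increments=[[0, 0, 0, 0, 0, 0, 0.024], [0, 0, 0, 0, 0, 0, 0.028], [0, 0, 0, 0, 0, 0, 0.04], [0, 0, 0, 0, 0, 0, 0.06], [0, 0, 0, 0, 0, 0, 0.08], [0, 0, 0, 0, 0, 0, 0.0878], [0, 0, 0, 0, 0, 0, 0.0878], [0, 0, 0, 0, 0, 0, 0.0878], [0, 0, 0, 0, 0, 0, 0.0878], [0, 0, 0, 0, 0, 0, 0.0878]])

```text
time_s: 33.9
ee_pos: [0.492, -0.3193, 0.0819]
ee_rot: [3.142, 0.0, 1.585]
force: [-0.8, -0.7, 0.1]
width: 0.0782
finger_force: 0.0
```

Emit:
jog_arm(increments=[[0, 0, 0, 0, 0, -0.003, 0.0878], [0, 0, 0, 0, 0, -0.006, 0.0878], [0, 0, 0, 0, 0, -0.01, 0.0878], [0, 0, 0, 0, 0, -0.015, 0.0878], [0, 0, 0, 0, 0, -0.02, 0.0878], [0, 0, 0, 0, 0, -0.02, 0.0878], [0, 0, 0, 0, 0, -0.02, 0.0878], [0, 0, 0, 0, 0, -0.02, 0.0878], [0, 0, 0, 0, 0, -0.01, 0.0878], [0, 0, 0, 0, 0, 0, 0.0878]])

```text
time_s: 34.73
ee_pos: [0.493, -0.32, 0.2101]
ee_rot: [3.137, 0.004, 1.585]
force: [0.6, -0.6, 0.5]
width: 0.088
finger_force: 0.0
```

```bash
python3 - <<'E'
from h import *
s=r.sense();print(s["time_s"],s["ee_pos"],s["force"],s["width"])
im=r.read_camera("wrist");a=cv2.imread("pics/w1.png")[:,:,::-1]
c=r.calibration("wrist");D=np.array([c["k1"],0,0,0.]);M=c["cam_to_world"]
R,g,b=im.astype(int).transpose(2,0,1);m=((R>120)&(g<60)&(b<60)).astype(np.uint8)
k,l,st,ce=cv2.connectedComponentsWithStats(m);i=1+np.argmax(st[1:,4])
box=cv2.boxPoints(cv2.minAreaRect(np.argwhere(l==i)[:,::-1].astype(np.float32)))
print(st[i],[atz("wrist",p,.144).round(4) for p in box])
# change vs start in scene: bystanders
d=cv2.absdiff(r.read_camera("scene")[:,:,::-1],cv2.imread("pics/scene0.png")).max(2)
for n,(u,v) in dict(crock=(227,322),bowl=(324,359),vase=(431,362),rack=(222,235)).items(): print(n,(d[v-20:v+20,u-20:u+20]>40).mean())
E
```

```text
34.7333 [ 0.49296933 -0.3200021   0.21009529] [ 0.60375481 -0.62007219  0.47388697] 0.08804601523513039
[ 309  151   29  109 2824] [array([ 0.4803, -0.254 ,  0.144 ]), array([ 0.5001, -0.2538,  0.144 ]), array([ 0.5019, -0.3339,  0.144 ]), array([ 0.4805, -0.3342,  0.144 ])]
crock 0.0
bowl 0.0
vase 0.0
rack 0.214375
```

Emit:
jog_arm(increments=[[0, 0, 0, 0, 0, -0.01, 0.0878], [0, 0, 0, 0, 0, -0.02, 0.0878], [0, 0, 0, 0, 0, -0.02, 0.0878], [0, 0, 0, 0, 0, -0.02, 0.0878], [0, 0, 0, 0, 0, -0.02, 0.0878], [0, 0, 0, 0, 0, -0.01, 0.0878], [0, 0, 0, 0, 0, 0, 0.0878], [0, 0, 0, 0, 0, 0, 0.0878], [0, 0, 0, 0, 0, 0, 0.0878], [0, 0, 0, 0, 0, 0, 0.0878]])

```text
time_s: 35.67
ee_pos: [0.4917, -0.3191, 0.304]
ee_rot: [-3.139, -0.002, 1.585]
force: [-0.4, -0.1, -0.8]
width: 0.088
finger_force: 0.0
```

```bash
python3 - <<'E'
from h import *
print(r.sense()["force"],r.sense()["time_s"])
for nm,im in(("start",cv2.imread("pics/scene0.png")[:,:,::-1]),("now",r.read_camera("scene"))):
    R,g,b=im.astype(int).transpose(2,0,1);m=((R>70)&(R>2.5*g)&(R>2*b)).astype(np.uint8);m[:,:185]=0;m[:,255:]=0;m[:195]=0;m[235:]=0
    v,u=np.nonzero(m);print(nm,len(u),u.min(),u.max(),v.min(),v.max(),cv2.minAreaRect(np.c_[u,v].astype(np.float32)))
E
```

```text
[-0.39944673 -0.09328873 -0.81729824] 35.6667
start 384 193 244 205 220 ((218.69651794433594, 212.47698974609375), (52.11632537841797, 10.557634353637695), 7.352379322052002)
now 424 193 244 205 222 ((218.70230102539062, 212.68496704101562), (52.23164749145508, 11.02414608001709), 8.746162414550781)
```

The bar is back exactly where it hung at the start. Handing in.

```bash
python3 -c "
from workcell import r
print(r.job_done())"
```

```text
the job is handed in; nothing more can be done
None
```

The job is handed in at about 36 s: the lid is on the terracotta stand, centred to within about 2 mm by the camera fits, the lifter is back on its rack, and the crock, vase and bowl were not disturbed; the first grasp closed on nothing, so I lifted the lifter on a second try.

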